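# Seat the cassette in the push-latch reader

## Task

The cassette in the small reader has not been pushed all the way in. With the fingertips only, press the reader's blue cover so that its push latch lets go and it springs open, push the orange cassette down until it is fully home, then press the cover shut so that it latches and stays closed. Do not pull the cassette up, and leave the two bottles and the forceps where they are.

Things in the scene. Friction and masses are not known exactly. Their poses are not given: they have to be found in the camera images.
- reader: White and grey reader fixed to the worktop, 150 x 150 x 50 mm. Origin: centre of its underside; x points from its front (display, facing the robot) to its back, y to its left, z up. Its flat top is 50 mm up, with an open recess 66 x 94 mm (edges at x -41 and +25, y -47 and +47 mm) under the blue cover.
- cover_hinge (a point): Middle of the cover's hinge line (along the reader's y), fixed at x 25, y 0, z 50 mm in the reader's frame. The blue domed cover reaches 64 mm from it to the free front edge, is 90 mm wide, its top 16 mm above it, open below, with 3 mm skirts (dipping 4 mm into the recess when shut) and a 4 mm top.
- cover (a joint): Angle of the blue cover, rad: 0 latched shut, grows as it opens, open stop 1.2 (nearly upright, free edge leaning to the robot), pressed stop about -0.05. A damped spring always pushes it open. Latched: press past -0.04 (2 mm at the dot) and let go, it rises to 1.2 in 2 s. Open: press down past -0.04 and let go, it latches at 0. Nothing changes until let go; each full press switches it.
- cover_press (a point): White dot 18 mm across on the outer top face of the cover, 50 mm from the hinge line and 16 mm outward, mid-width: the place to press, to the stop (3 to 5 N; 20 N does no harm). Folding the open cover down slowly takes 2 to 6 N. Its z axis points out of the top face. Moves with the cover: when shut 66 mm above the worktop.
- cassette (a joint): How far the cassette is pushed down, in m: starts between 0 and 0.003 (standing proud), fully home at 0.008 (hard stop). It slides straight down with about 4 N of friction and stays where it is left; negative if pulled up.
- cassette_top (a point): Centre of the top of the orange cassette (14 mm along the reader's x, 30 mm along y, white strip on top), in a black slot 48 mm in front of the hinge line, up to 20 mm either side of the middle; 61 mm above the worktop at joint 0, 53 mm when home. Hidden until the cover is open; the open cover then keeps at least 20 mm behind it and is at most 117 mm above the worktop.
- bottle_0: Brown reagent bottle with white cap, 45 mm across, 91 mm high, loose, behind the reader. Origin: centre of its underside. Leave alone.
- bottle_1: White reagent bottle with blue cap, 45 mm across, 91 mm high, loose, beside the reader on its right. Origin: centre of its underside. Leave alone.
- forceps: Steel forceps 130 x 15 x 8 mm, loose, lying on the worktop in front of the reader. Origin: centre of their underside. Leave alone.

How it is judged:
By the outcome, as a careful person would: the job done as asked, in the order asked, and still so for the second after the job is handed in, with the robot touching nothing.
It also fails if it takes over 48 s, if anything falls off the work surface, if the arm or the gripper's body presses on something with over 40 N, if the wrist force passes 120 N, or if a joint passes its speed limit or range.

## Robot

A 6-joint arm with a two-finger parallel gripper is mounted at the origin on a cart in front of the work surface, level with it; the furniture and walls round the work are solid. World frame = base frame: x ahead of the robot, y to its left, z up, the work surface at z = 0. Lengths are in m, angles in rad, forces in N, time in s.
With the tool pointing down it reaches from about 0.325 to 0.9 m from the base axis. Payload 6.1 kg.
Tool frame: the origin (TCP) lies at the very end of the fingers, on their centre line; the grasp point (between the pads) lies bot.grip_point_offset behind it (bot.grip_point_offset is the distance from the TCP to the grasp point, in m); z points along the fingers, y is the line along which they close (so a half turn about z gives the same grasp; the last joint's range is limited). The gripper opens to 85 mm and grips with 20 to 120 N. Pads are 22 mm wide; open, the fingers measure 114 mm over their backs; the gripper's body (76 mm by 85 mm) begins 54 mm behind the grasp point. The pads swing forward as they close: fully open they stand 13 mm farther back than shut.
Start: joints at [-1.267, 0.22, 1.526, -0, 1.395, -0.126], TCP at [0.26, -0.568, 0.231] pointing down, gripper open.
Joint ranges: [-2.98, 2.98], [-0.91, 2.08], [0.09, 2.57], [-1.24, 4.39], [0.2, 2.65], [-2.68, 2.68]. Speed limits (rad/s): [2.57, 2.57, 3.01, 3.14, 3.14, 3.14].

## Interface

Orientations are given as a unit quaternion [w, x, y, z].
In Python, from cell import get_obs, snapshot, camera_model, job, search_frame, bot gives the robot as it stands.
- The arm moves only by the shell command python3 -m inch 'ROWS' [FORCE]. ROWS is JSON, a list of rows, each a list of 5 numbers: the opening, from 0 (shut) to 1 (fully open), then the shift along the tool's x, y, z in units of 40 mm (1.0 is 40 mm), then the turn about the tool's z in degrees. In form: [[hand, x, y, z, turn], ...]. A call has exactly 8 rows; each row is the pose to reach, as a shift and turn from the pose commanded when the call began, along the tool's axes at that moment; what a row does not reach only later rows make up. A row lasts 1/12 s, in which the tool goes at most 41.7 mm and 7.16 degrees, less where a joint would pass 70% of its speed; a pose out of reach is approached as far as the arm can. A call with a gripper value outside its range is refused whole. The fingers move at their own pace and stop on an object; FORCE is the grip in N (left out, the last holds). Time passes only in rows, so rows that repeat a pose let the fingers close, or fill a call up. It gives the time, the measured TCP pose, the force, the opening and the grip force at its end, in the units of the state.
- get_obs(): the state, without advancing time (a new reading comes with each control period).
- snapshot(name): name is "side" or "top"; returns the picture (384x512x3 uint8, red, green, blue); there is no depth.
- camera_model(name): a dict with "fx", "fy", "cx", "cy" (pixels), "k1" (the pictures are not rectified: a ray, as slopes to the right and down, at radius r is drawn at 1 + k1 r^2 times it, then the intrinsics apply), "origin" and "attitude" of the camera in the world. Camera axes: x right, y down, z forward; pixel columns grow to the right and rows downward; lengths in m; the calibration is good to about 2 mm. A picture is of the moment at which its call begins. camera_model takes no time and is no camera call.
- job.finish_job(): hands the job in; it is judged then, once.
Trained networks look in the newest picture that a camera, given by its name, has taken for a name from the list of things; names that differ only in an ending like _2 or _b are one class to them, and where a whole thing is asked for, a point or a joint stands for the part that bears it (a point fixed in the world has none). Each returns a list of dicts, best first, with "confidence" (0 to 1); they miss things now and then, are a little off and sometimes report something else, mostly with a low value. They report only what shows in the picture. A call takes as long as a camera call.
- search_frame(thing, camera): "box" ([left, top, width, height] in pixels, round what is visible of it).
The state is a dict: "time": time; "joints": joint angles; "dq": joint speeds; "effort": joint torques, N m; "tcp_pos": TCP position; "tcp_rot": TCP orientation; "contact_force": force on the tool from outside, world axes, zero at the start; "torque": the same for the moment, N m; "gripper_width": finger opening in m; "gripper_force": force on a finger pad.
Only numpy, scipy, OpenCV 4.12 (cv2) and the standard library are available. Lean on these libraries where they do the work, as an engineer would, in place of code of your own. Each camera call takes 0.05 s, during which the arm holds its last target. There are 200 camera calls.

## Working session

There is one attempt and no reset: what is moved stays moved. The work goes in short steps, Python scripts to look and compute and a shell command to move; the robot and the scene stay as the last step left them, time stands still between calls to the robot, and variables do not carry over. Pictures are saved under pics/ and viewed, at most 10 in all, crops included, and the job is handed in when it is done.

```bash
mkdir -p pics; ls; cat > h.py <<'E'
import numpy as np, cv2
from cell import get_obs, snapshot, camera_model, job, search_frame, bot
from scipy.spatial.transform import Rotation as R
def att(a):
    a=np.array(a,float)
    return a if a.shape==(3,3) else R.from_quat(a[[1,2,3,0]]).as_matrix()
def ray(cam,u,v):
    m=camera_model(cam); d=np.array([(u-m["cx"])/m["fx"],(v-m["cy"])/m["fy"]]); s=d.copy()
    for _ in range(20): s=d/(1+m["k1"]*(s@s))
    return np.array(m["origin"]), att(m["attitude"])@np.array([s[0],s[1],1])
def onz(cam,u,v,z):
    o,d=ray(cam,u,v); return o+d*(z-o[2])/d[2]
def proj(cam,p):
    m=camera_model(cam); c=att(m["attitude"]).T@(np.array(p)-m["origin"]); s=c[:2]/c[2]; s=s*(1+m["k1"]*(s@s))
    return np.array([m["fx"]*s[0]+m["cx"],m["fy"]*s[1]+m["cy"]])
E
python3 - <<'E'
from h import *
for c in("top","side"):
    print(c,camera_model(c))
    im=snapshot(c); cv2.imwrite(f"pics/{c}0.png",cv2.cvtColor(im,cv2.COLOR_RGB2BGR))
    for t in("reader","cover","cover_press","bottle_0","bottle_1","forceps"):
        print(t,[(np.round(x["box"]).tolist(),round(x["confidence"],2)) for x in search_frame(t,c)[:2]])
print(get_obs(), bot.grip_point_offset)
E
```

```text
pics
top {'fx': 451.6078864445611, 'fy': 451.6078864445611, 'cx': 254.0522113982342, 'cy': 188.90267409568423, 'k1': -0.13633736549424222, 'origin': array([0.36806951, 0.28694722, 0.91429285]), 'attitude': array([-0.08125815,  0.71312404, -0.69188248,  0.07842103])}
reader []
cover [([230.0, 174.0, 58.0, 55.0], 0.78), ([193.0, 144.0, 26.0, 30.0], 0.34)]
cover_press [([235.0, 174.0, 55.0, 52.0], 0.81)]
bottle_0 [([195.0, 146.0, 25.0, 30.0], 0.94), ([312.0, 167.0, 25.0, 26.0], 0.79)]
bottle_1 [([195.0, 146.0, 25.0, 30.0], 0.94), ([312.0, 167.0, 25.0, 26.0], 0.79)]
forceps [([284.0, 266.0, 1.0, 2.0], 0.62)]
side {'fx': 353.5174074238361, 'fy': 353.5174074238361, 'cx': 256.2404694806285, 'cy': 185.84546528049006, 'k1': 0.014481457555436235, 'origin': array([ 0.44967166, -0.49279836,  0.43983336]), 'attitude': array([-0.52912942,  0.84593456, -0.06107669,  0.02619932])}
reader [([214.0, 172.0, 86.0, 55.0], 0.95)]
cover [([237.0, 176.0, 39.0, 20.0], 0.59), ([207.0, 215.0, 52.0, 14.0], 0.52)]
cover_press [([233.0, 176.0, 42.0, 25.0], 0.72)]
bottle_0 [([277.0, 196.0, 22.0, 39.0], 0.77), ([27
[... 165 characters left out ...]
': 0.7, 'joints': array([-1.26712048e+00,  2.20352553e-01,  1.52647619e+00, -8.72373194e-06,
        1.39469150e+00, -1.26111114e-01]), 'dq': array([ 0.0011904 ,  0.00120606,  0.00216409, -0.00097752, -0.00093278,
       -0.00023926]), 'effort': array([-1.28279320e-03, -4.96693826e+01, -3.89642715e+01, -5.25823416e-04,
        5.52987713e-04,  3.70945216e-06]), 'tcp_pos': array([ 0.26041386, -0.56817456,  0.23134168]), 'tcp_rot': array([ 3.64419888e-05,  9.76998951e-01,  2.13244106e-01, -1.06747824e-06]), 'contact_force': array([ 0.17233187,  0.19333576, -0.2546775 ]), 'torque': array([-0.01612227,  0.02734723,  0.02738138]), 'gripper_force': 0.0, 'gripper_width': 0.08583464218266863} 0.0187
```

```bash
python3 - <<'E'
import cv2
a=cv2.imread("pics/top0.png")[120:290,160:360]; b=cv2.imread("pics/side0.png")[130:250,190:320]
cv2.imwrite("pics/tc.png",cv2.resize(a,(700,595),interpolation=cv2.INTER_CUBIC)); cv2.imwrite("pics/sc.png",cv2.resize(b,(650,600),interpolation=cv2.INTER_CUBIC))
E
```

```text
(no output)
```

View pics/tc.png

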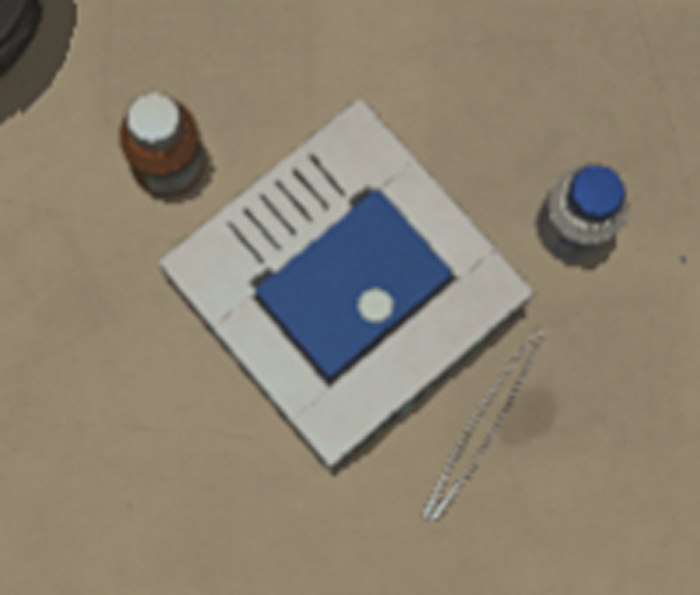

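View pics/sc.png

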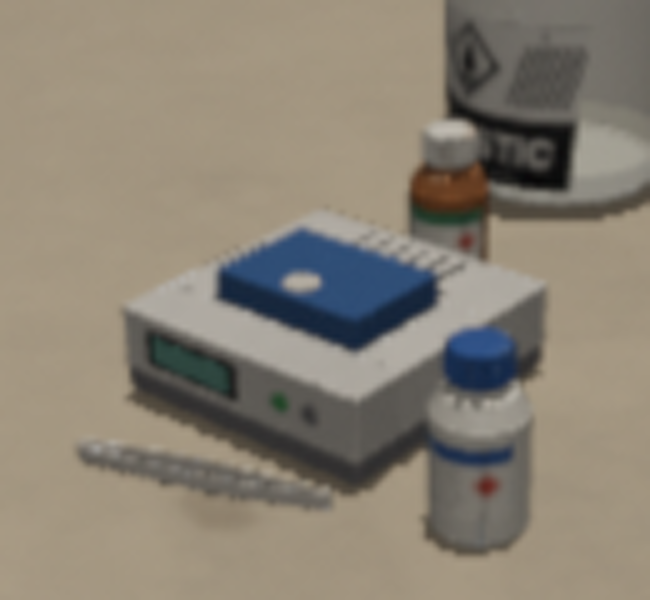

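The top view shows the reader rotated, its front facing lower right. The white dot is at about px (267,207), with the bottles behind it and to its right and the forceps in front. The side view agrees, with the dot at about (250,186). Next I fit the reader's pose.

```bash
cat >> h.py <<'E'
def tool():
    o=get_obs(); return np.array(o["tcp_pos"]), att(o["tcp_rot"])
E
python3 - <<'E'
from h import *
from scipy.optimize import least_squares
M=np.array([[75,-75,50],[75,75,50],[-75,75,50],[-75,-75,50],[-25,0,66]])/1000
P={"top":(3.5,160,120,[(362,100),(162,263),(333,468),(533,292),(375,305)]),
 "side":(5,190,130,[(545,288),(318,208),(124,310),(358,402),(301,282)])}
def res(q,cams):
    c,s=np.cos(q[2]),np.sin(q[2]); r=[]
    for i,m in enumerate(M):
        w=[q[0]+c*m[0]-s*m[1],q[1]+s*m[0]+c*m[1],m[2]]
        for k in cams:
            S,u,v,pp=P[k]; r+=list(proj(k,w)-(np.array(pp[i])+.5)/S-[u-.5,v-.5])
    return np.array(r)
a=onz("top",267,207,.066);b=onz("top",*(np.array([347/3.5+160,285/3.5+120])),.05)
print(a,b)
for cams in(["top"],["side"],["top","side"]):
    best=min((least_squares(res,[b[0],b[1],y],args=(cams,)) for y in np.arange(-3,3,1)),key=lambda s:s.cost)
    q=best.x; print(cams,q,best.cost, np.round(best.fun,1))
    c,s=np.cos(q[2]),np.sin(q[2]); print("dot",q[0]-.025*c,q[1]-.025*s,"slot",q[0]-.023*c,q[1]-.023*s)
p,T=tool(); print(T)
for cam,uv in(("top",(312+12.5,180)),("side",(288,230))): print(onz(cam,*uv,.09))
for uv in((543,330),(432,518)): print(onz("top",uv[0]/3.5+160,uv[1]/3.5+120,.004))
E
```

```text
[0.52859513 0.26756908 0.066     ] [0.5422205  0.28280013 0.05      ]
['top'] [0.54689701 0.28361738 0.73593149] 1.6106631948078853 [-0.2 -0.7 -1.1  0.1 -0.3  0.   1.   0.2  0.6  0.3]
dot 0.5283668611068286 0.26683543029656204 slot 0.5298492726733273 0.2681779860486674
['side'] [0.54566658 0.28341334 0.74238088] 1.1091985687371528 [ 0.6 -0.9  0.1  0.4 -0.7 -0.4 -0.1  0.1  0.2  0.5]
dot 0.5272450528814248 0.26651222993075435 slot 0.5287187750206371 0.2678643183362942Traceback (most recent call last):
  File "<stdin>", line 16, in <module>
  File "<stdin>", line 16, in <genexpr>
    return func(*args, **kwargs)
    result = trf(vector_fun.fun, vector_fun.jac, x0, f0, J0, lb, ub, ftol, xtol,
                 gtol, max_nfev, x_scale, loss_function, tr_solver,
                 tr_options.copy(), verbose, callback=callback_wrapped)
    return trf_no_bounds(
        fun, jac, x0, f0, J0, ftol, xtol, gtol, max_nfev, x_scale,
        loss_function, tr_solver, tr_options, verbose, callback=callback)
    J = jac(x)
    self._update_jac()
    ~~~~~~~~~~~~~~~~^^
    self.J = self.jac_wrapped(xp_c
[... 484 characters left out ...]
^^^^^^^^^^^^^^^^^^^
                             mf)
                             ^^^
    df = [f_eval - f0 for f_eval in f_evals]
                                    ^^^^^^^
    f = np.atleast_1d(self.fun(x, *self.args, **self.kwargs))
                      ~~~~~~~~^^^^^^^^^^^^^^^^^^^^^^^^^^^^^^
    return np.atleast_1d(self.fun(x))
                         ~~~~~~~~^^^
    return self.f(x, *self.args, **self.kwargs)
           ~~~~~~^^^^^^^^^^^^^^^^^^^^^^^^^^^^^^
  File "<stdin>", line 11, in res
  File "h.py", line 14, in proj
    m=camera_model(cam); c=att(m["attitude"]).T@(np.array(p)-m["origin"]); s=c[:2]/c[2]; s=s*(1+m["k1"]*(s@s))
ValueError: time passes only in moves, steps and waits
```

Both fits agree: the reader is at about (0.546, 0.2835) with yaw 42.3°, and the dot is at (0.528, 0.267). I close the hand and travel above the dot.

```bash
python3 -m inch '[[0,0.6,-0.65,0,0],[0,1.2,-1.3,0,0],[0,1.8,-2,0,0],[0,2.5,-2.7,0,0],[0,3.1,-3.4,0,0],[0,3.7,-4.05,0,0],[0,4.3,-4.7,0,0],[0,4.9,-5.4,0,0]]' 20
python3 -m inch '[[0,0.6,-0.65,0,0],[0,1.2,-1.3,0,0],[0,1.8,-2,0,0],[0,2.5,-2.7,0,0],[0,3.1,-3.4,0,0],[0,3.7,-4.05,0,0],[0,4.3,-4.7,0,0],[0,4.9,-5.4,0,0]]'
```

```text
time: 1.37
tcp_pos: [0.3489, -0.2887, 0.2315]
tcp_rot: [0.0, 0.977, 0.213, 0.0]
contact_force: [0.4, 0.5, -0.3]
gripper_width: 0.0005
gripper_force: 0.0
time: 2.03
tcp_pos: [0.4372, -0.0105, 0.2318]
tcp_rot: [0.0, 0.977, 0.213, 0.001]
contact_force: [0.4, -0.6, -0.4]
gripper_width: -0.0001
gripper_force: 0.0
```

```bash
python3 -m inch '[[0,0.7,-0.75,0,-2.5],[0,1.4,-1.5,0,-5],[0,2.1,-2.25,0,-8],[0,2.8,-3,0,-10],[0,3.5,-3.75,0,-13],[0,4.2,-4.5,0,-15],[0,4.7,-5.1,0.2,-17.7],[0,4.98,-5.39,0.6,-17.7]]'
python3 -m inch '[[0,0,0,0.4,0],[0,0,0,1,0],[0,0,0,1.6,0],[0,0,0,2.1,0],[0,0,0,2.5,0],[0,0,0,2.8,0],[0,0,0,2.9,0],[0,0,0,2.9,0]]'
python3 - <<'E'
from h import *
p,T=tool(); print(p,T[:,0],get_obs()["joints"])
w=[]
for c,(x,y) in(("top",(150,110)),("side",(180,90))):
    im=cv2.cvtColor(snapshot(c),cv2.COLOR_RGB2BGR)[y:y+160,x:x+160]; w.append(cv2.resize(im,(400,400),interpolation=cv2.INTER_CUBIC))
cv2.imwrite("pics/a1.png",np.hstack(w))
E
```

```text
time: 2.7
tcp_pos: [0.5297, 0.2713, 0.2094]
tcp_rot: [-0.0, 0.932, 0.363, 0.003]
contact_force: [0.1, -0.7, 0.7]
gripper_width: -0.0005
gripper_force: 0.0
time: 3.37
tcp_pos: [0.5273, 0.2666, 0.0903]
tcp_rot: [-0.0, 0.933, 0.361, -0.001]
contact_force: [0.1, -1.1, 0.1]
gripper_width: -0.0
gripper_force: 0.0
[0.52734817 0.26663503 0.09025615] [ 0.73934175  0.67332776 -0.00187023] [ 3.34732345e-01  2.81018648e-01  1.73338002e+00 -2.04988780e-05
  1.12922001e+00  1.16683601e+00]
```

View pics/a1.png

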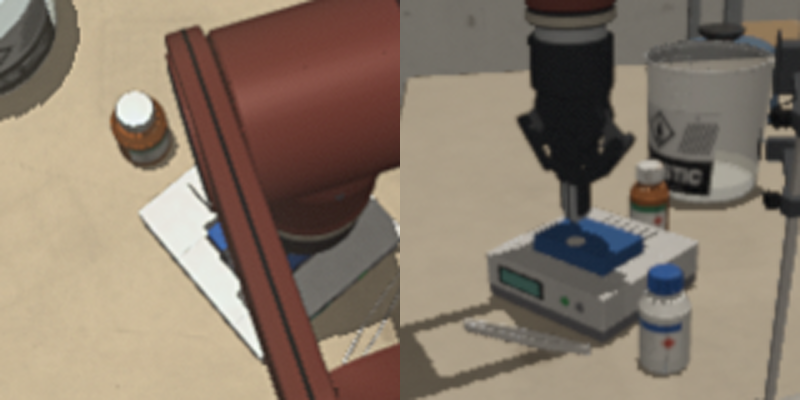

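The fingertip is over the dot in the side view at about (573,225). I press down slowly and read the force.

```bash
python3 -m inch '[[0,0,0,0.2,0],[0,0,0,0.4,0],[0,0,0,0.5,0],[0,0,0,0.55,0],[0,0,0,0.6,0],[0,0,0,0.63,0],[0,0,0,0.66,0],[0,0,0,0.66,0]]'
```

```text
time: 4.13
tcp_pos: [0.5279, 0.2668, 0.0651]
tcp_rot: [0.0, 0.933, 0.361, -0.0]
contact_force: [-2.3, -1.8, 3.7]
gripper_width: 0.0002
gripper_force: 1.7
```

```bash
python3 -m inch '[[0,0,0,0.02,0],[0,0,0,0.04,0],[0,0,0,0.06,0],[0,0,0,0.08,0],[0,0,0,0.1,0],[0,0,0,0.1,0],[0,0,0,0.1,0],[0,0,0,0.1,0]]'
```

```text
time: 4.8
tcp_pos: [0.5281, 0.2668, 0.0632]
tcp_rot: [0.0, 0.933, 0.361, -0.0]
contact_force: [-9.9, -5.6, 17.9]
gripper_width: -0.0004
gripper_force: 9.4
```

```bash
python3 -m inch '[[0,0,0,-0.6,0],[0,0,0,-1.5,0],[0,0,0,-2.4,0],[0,-0.2,0,-3.2,0],[0,-0.8,0,-3.6,0],[0,-1.6,0,-3.6,0],[0,-2.4,0,-3.6,0],[0,-3.2,0,-3.6,0]]'
python3 -m inch '[[0,-0.8,0,0,0],[0,-1.4,0,0,0],[0,-1.6,0,0,0],[0,-1.6,0,0,0],[0,-1.6,0,0,0],[0,-1.6,0,0,0],[0,-1.6,0,0,0],[0,-1.6,0,0,0]]'
python3 -m inch '[[0,0,0,0,0],[0,0,0,0,0],[0,0,0,0,0],[0,0,0,0,0],[0,0,0,0,0],[0,0,0,0,0],[0,0,0,0,0],[0,0,0,0,0]]'
python3 - <<'E'
from h import *
w=[]
for c,(x,y,s) in(("top",(190,130,120)),("side",(200,140,120))):
    im=cv2.cvtColor(snapshot(c),cv2.COLOR_RGB2BGR); cv2.imwrite(f"pics/{c}2.png",im)
    w.append(cv2.resize(im[y:y+s,x:x+s],(400,400),interpolation=cv2.INTER_CUBIC))
    for t in("cassette_top","cassette","cover_press"):
        print(c,t,[(np.round(x["box"],1).tolist(),round(x["confidence"],2)) for x in search_frame(t,c)[:2]])
cv2.imwrite("pics/a2.png",np.hstack(w)); print(get_obs()["tcp_pos"],get_obs()["time"])
E
```

```text
time: 5.47
tcp_pos: [0.4329, 0.1802, 0.2052]
tcp_rot: [0.0, 0.932, 0.361, 0.001]
contact_force: [-0.9, -0.5, 0.3]
gripper_width: -0.0002
gripper_force: 0.0
time: 6.13
tcp_pos: [0.3866, 0.1382, 0.2048]
tcp_rot: [-0.0, 0.932, 0.361, -0.0]
contact_force: [-0.1, 0.3, -0.4]
gripper_width: -0.0002
gripper_force: 0.0
time: 6.8
tcp_pos: [0.3861, 0.1376, 0.2049]
tcp_rot: [-0.0, 0.933, 0.361, 0.0]
contact_force: [0.2, 0.6, -0.3]
gripper_width: 0.0
gripper_force: 0.0
top cassette_top []
top cassette [([195.6, 147.3, 23.5, 28.1], 0.29)]
top cover_press [([227.3, 166.9, 51.6, 37.7], 0.97)]
side cassette_top [([243.1, 187.7, 18.8, 11.3], 0.42)]
side cassette [([246.3, 183.6, 10.8, 13.1], 0.53)]
side cover_press [([243.2, 159.5, 35.3, 26.7], 0.85), ([272.8, 151.7, 17.8, 28.3], 0.25)]
[0.38605795 0.13759753 0.20491391] 7.2
```

View pics/a2.png

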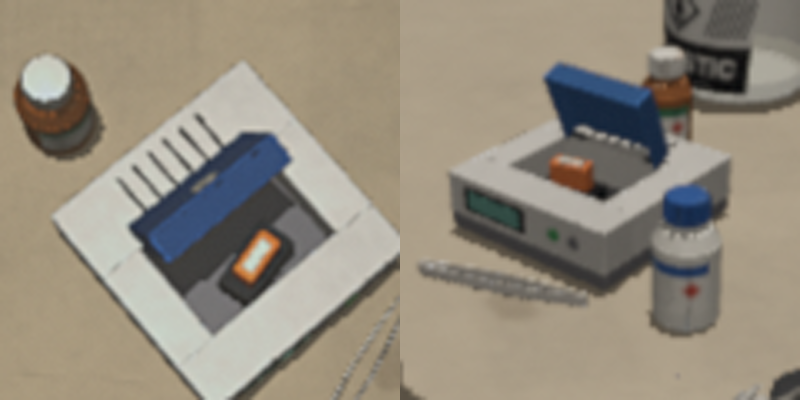

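The cover stands open. The orange cassette is at top px ≈ (267,206) and side px ≈ (252,188), standing proud. I compute its position next.

```bash
python3 - <<'E'
from h import *
rx,ry,a=.5463,.2835,.739; ex=np.array([np.cos(a),np.sin(a)]); ey=np.array([-ex[1],ex[0]])
def rd(p): d=p[:2]-[rx,ry]; return np.round([d@ex*1e3,d@ey*1e3],1)
for c,(x0,x1,y0,y1) in(("top",(250,285,190,225)),("side",(240,265,183,200))):
    im=cv2.imread(f"pics/{c}2.png"); h=cv2.cvtColor(im,cv2.COLOR_BGR2HSV)[y0:y1,x0:x1].astype(int)
    m=(h[...,0]<20)&(h[...,1]>110)&(h[...,2]>90)
    n,l,st,ce=cv2.connectedComponentsWithStats(m.astype(np.uint8)); i=1+np.argmax(st[1:,4])
    hull=cv2.convexHull(np.argwhere(l==i)[:,::-1].astype(np.int32)); M=cv2.moments(hull)
    u,v=M["m10"]/M["m00"]+x0,M["m01"]/M["m00"]+y0
    print(c,st[i],u,v,rd(onz(c,u,v,.06)))
    print([ (rd(onz(c,q[0][0]+x0,q[0][1]+y0,.06))).tolist() for q in hull])
print(rd(onz("side",251.6,188.3,.06)))
for yy in(-10,-5,0,5):
  for z in (.061,.058): print(yy,z,[np.round(proj(c,[*(np.array([rx,ry])-.023*ex+yy/1e3*ey),z]),1).tolist() for c in("top","side")])
p,T=tool(); print(p,T[:,0])
E
```

```text
top [10  9 14 16 85] 266.5840336134454 206.39635854341736 [-21.7  -0.9]
[[-26.2, -13.3], [-30.0, 0.2], [-32.1, 9.7], [-29.6, 12.6], [-25.7, 14.2], [-20.2, 14.6], [-17.3, 12.1], [-13.4, -1.5], [-11.2, -11.0], [-15.0, -15.4], [-21.7, -17.2]]
side [ 5  4 13 10 87] 251.09925093632958 191.3426966292135 [-34.6 -10.9]
[[-32.6, -27.5], [-41.8, -32.2], [-47.0, -33.6], [-51.3, -28.1], [-51.8, -19.3], [-49.9, -5.2], [-30.1, 12.5], [-24.5, 14.3], [-13.8, -8.6], [-16.4, -14.0]]
[-21.5  -1.2]
-10 0.061 [[270.6, 203.8], [254.0, 189.1]]
-10 0.058 [[270.6, 204.1], [254.0, 190.3]]
-5 0.061 [[268.7, 205.5], [252.4, 188.6]]
-5 0.058 [[268.6, 205.7], [252.4, 189.7]]
0 0.061 [[266.7, 207.1], [250.8, 188.0]]
0 0.058 [[266.7, 207.4], [250.9, 189.1]]
5 0.061 [[264.7, 208.8], [249.3, 187.4]]
5 0.058 [[264.7, 209.1], [249.3, 188.6]]
[0.38605795 0.13759753 0.20491391] [ 7.39338753e-01  6.73333653e-01 -8.53071569e-06]
```

```bash
python3 -m inch '[[0,0.8,0,0,0],[0,1.6,0,0,0],[0,2.4,0,0,0],[0,3.2,0,0,0],[0,4,0,0,0],[0,4.6,0,0,0],[0,4.79,0.04,0,0],[0,4.79,0.04,0.4,0]]'
python3 -m inch '[[0,0,0,0.6,0],[0,0,0,1.2,0],[0,0,0,1.8,0],[0,0,0,2.3,0],[0,0,0,2.7,0],[0,0,0,2.8,0],[0,0,0,2.8,0],[0,0,0,2.8,0]]'
```

```text
time: 7.87
tcp_pos: [0.5319, 0.267, 0.1917]
tcp_rot: [0.0, 0.932, 0.362, 0.003]
contact_force: [-0.2, 0.1, 0.6]
gripper_width: -0.0001
gripper_force: 0.0
time: 8.53
tcp_pos: [0.529, 0.2653, 0.0776]
tcp_rot: [0.0, 0.933, 0.361, 0.0]
contact_force: [0.5, -0.0, 0.6]
gripper_width: 0.0
gripper_force: 0.0
```

```bash
python3 -m inch '[[0,0,0,0.15,0],[0,0,0,0.3,0],[0,0,0,0.4,0],[0,0,0,0.46,0],[0,0,0,0.52,0],[0,0,0,0.58,0],[0,0,0,0.62,0],[0,0,0,0.64,0]]'
python3 -m inch '[[0,0,0,0.02,0],[0,0,0,0.04,0],[0,0,0,0.06,0],[0,0,0,0.08,0],[0,0,0,0.08,0],[0,0,0,0.08,0],[0,0,0,0.08,0],[0,0,0,0.08,0]]'
```

```text
time: 9.2
tcp_pos: [0.5291, 0.2655, 0.0529]
tcp_rot: [0.0, 0.933, 0.361, 0.0]
contact_force: [-8.2, -2.9, 19.2]
gripper_width: -0.0
gripper_force: 9.7
time: 9.87
tcp_pos: [0.5292, 0.2656, 0.0527]
tcp_rot: [0.0, 0.932, 0.361, 0.0]
contact_force: [-15.3, -7.3, 33.9]
gripper_width: 0.0005
gripper_force: 16.9
```

The reaction climbs while the tip stays at 52.7 mm, so the cassette is home. I lift, take a quick look, and move behind the cover.

```bash
python3 -m inch '[[0,0,0,-0.3,0],[0,0,0,-0.9,0],[0,0,0,-1.7,0],[0,0,0,-2.4,0],[0,0,0,-2.75,0],[0,0,0,-2.75,0],[0,0,0,-2.75,0],[0,0,0,-2.75,0]]'
python3 -m inch '[[0,0.4,-0.04,0,0],[0,1,-0.04,0,0],[0,1.6,-0.04,0,0],[0,2,-0.04,0,0],[0,2.1,-0.04,0,0],[0,2.1,-0.04,0,0],[0,2.1,-0.04,0,0],[0,2.1,-0.04,0,0]]'
python3 - <<'E'
from h import *
im=cv2.cvtColor(snapshot("side"),cv2.COLOR_RGB2BGR); cv2.imwrite("pics/side3.png",im)
cv2.imwrite("pics/a3.png",cv2.resize(im[90:240,190:340],(600,600),interpolation=cv2.INTER_CUBIC))
p,T=tool(); ex=np.array([np.cos(.739),np.sin(.739)]); d=p[:2]-[.5463,.2835]; print(p,d@ex,d@[-ex[1],ex[0]])
E
```

```text
time: 10.53
tcp_pos: [0.5279, 0.2651, 0.1564]
tcp_rot: [-0.0, 0.933, 0.361, -0.001]
contact_force: [-0.5, 0.0, 0.4]
gripper_width: 0.0003
gripper_force: 0.0
time: 11.2
tcp_pos: [0.5887, 0.3224, 0.1569]
tcp_rot: [0.0, 0.933, 0.361, -0.001]
contact_force: [-0.0, -0.8, -0.1]
gripper_width: 0.0003
gripper_force: 0.0
[0.58889869 0.32246197 0.15739555] 0.05772929955110863 0.00010613914427824722
```

View pics/a3.png

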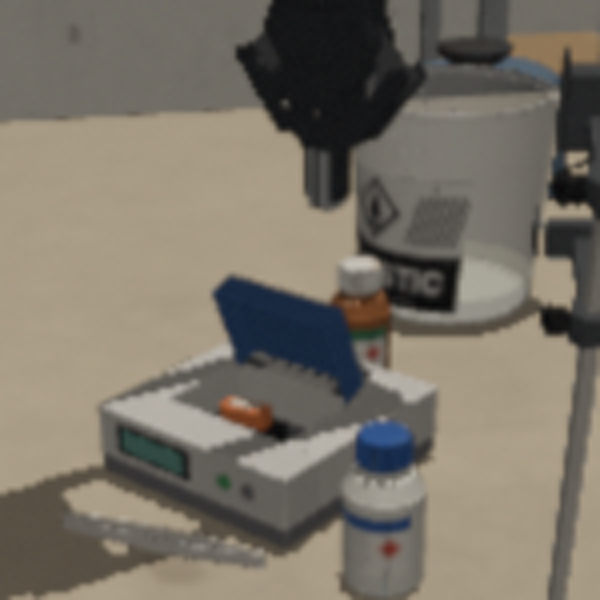

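The picture shows the cassette now low at about (245,412), the cover still open and the fingers clear behind it. I fold the cover down along its arc from behind.

```bash
python3 -m inch '[[0,0,0,0.5,0],[0,0,0,1,0],[0,0,0,1.35,0],[0,0,0,1.41,0],[0,-0.2,0,1.41,0],[0,-0.4,0,1.41,0],[0,-0.6,0,1.41,0],[0,-0.6,0,1.41,0]]'
python3 -m inch '[[0,-0.07,0,0,0],[0,-0.14,0,0,0],[0,-0.21,0,0,0],[0,-0.28,0,0,0],[0,-0.34,0,0.02,0],[0,-0.4,0,0.04,0],[0,-0.46,0,0.06,0],[0,-0.52,0,0.09,0]]'
python3 - <<'E'
from h import *
im=cv2.cvtColor(snapshot("side"),cv2.COLOR_RGB2BGR); cv2.imwrite("pics/side4.png",im)
cv2.imwrite("pics/a4.png",cv2.resize(im[90:240,190:340],(600,600),interpolation=cv2.INTER_CUBIC))
p,T=tool(); ex=np.array([np.cos(.739),np.sin(.739)]); d=p[:2]-[.5463,.2835]; print(p,d@ex,d@[-ex[1],ex[0]])
E
```

```text
time: 11.92
tcp_pos: [0.5715, 0.3061, 0.1029]
tcp_rot: [0.0, 0.933, 0.361, 0.0]
contact_force: [-0.5, -0.9, 0.5]
gripper_width: -0.0001
gripper_force: 0.0
time: 12.58
tcp_pos: [0.5568, 0.293, 0.0985]
tcp_rot: [0.0, 0.933, 0.361, 0.0]
contact_force: [0.7, 0.5, 3.7]
gripper_width: -0.0001
gripper_force: 1.4
[0.55623675 0.29260071 0.09794763] 0.013474449538146744 3.382864106767688e-05
```

View pics/a4.png

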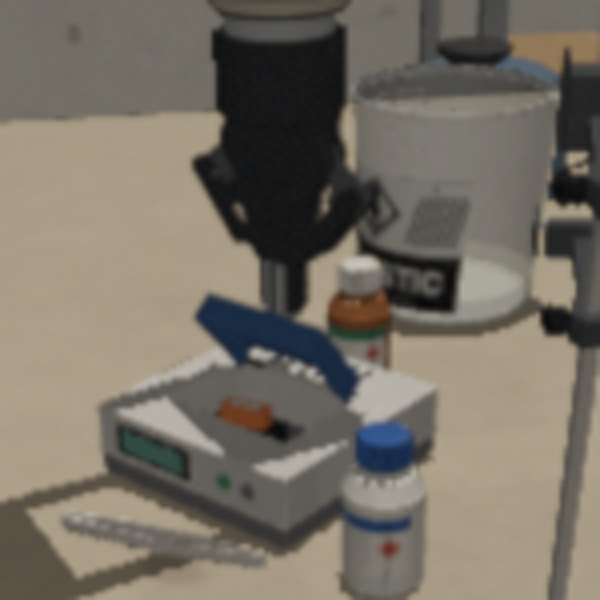

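The fingertip is on the back of the cover and folding it with under 4 N. I continue along the arc.

```bash
python3 -m inch '[[0,-0.06,0,0.03,0],[0,-0.12,0,0.06,0],[0,-0.18,0,0.09,0],[0,-0.25,0,0.12,0],[0,-0.3,0,0.17,0],[0,-0.36,0,0.21,0],[0,-0.41,0,0.25,0],[0,-0.46,0,0.3,0]]'
python3 -m inch '[[0,-0.05,0,0.05,0],[0,-0.1,0,0.1,0],[0,-0.15,0,0.15,0],[0,-0.2,0,0.21,0],[0,-0.25,0,0.27,0],[0,-0.3,0,0.34,0],[0,-0.35,0,0.4,0],[0,-0.38,0,0.47,0]]'
```

```text
time: 13.3
tcp_pos: [0.543, 0.2806, 0.0859]
tcp_rot: [-0.0, 0.933, 0.361, 0.0]
contact_force: [1.5, 2.1, 0.7]
gripper_width: 0.0
gripper_force: 1.1
time: 13.97
tcp_pos: [0.5317, 0.2702, 0.0671]
tcp_rot: [0.0, 0.933, 0.361, -0.0]
contact_force: [1.4, 1.4, 1.7]
gripper_width: -0.0
gripper_force: 1.2
```

```bash
python3 -m inch '[[0,-0.03,0,0.03,0],[0,-0.05,0,0.06,0],[0,-0.05,0,0.09,0],[0,-0.05,0,0.12,0],[0,-0.05,0,0.14,0],[0,-0.05,0,0.14,0],[0,-0.05,0,0.14,0],[0,-0.05,0,0.14,0]]'
```

```text
time: 14.63
tcp_pos: [0.5302, 0.2688, 0.0635]
tcp_rot: [0.0, 0.933, 0.361, -0.001]
contact_force: [-6.8, -2.8, 15.9]
gripper_width: -0.0002
gripper_force: 8.1
```

The cover is at its stop, with z and force matching the first press. I release upward, back off and look.

```bash
python3 -m inch '[[0,0,0,-0.3,0],[0,0,0,-1,0],[0,0,0,-1.8,0],[0,0,0,-2.6,0],[0,0,0,-3.2,0],[0,-0.8,0,-3.4,0],[0,-1.6,0,-3.4,0],[0,-2.4,0,-3.4,0]]'
python3 -m inch '[[0,-0.8,0,0,0],[0,-1.6,0,0,0],[0,-2.2,0,0,0],[0,-2.2,0,0,0],[0,-2.2,0,0,0],[0,-2.2,0,0,0],[0,-2.2,0,0,0],[0,-2.2,0,0,0]]'
python3 -m inch '[[0,0,0,0,0],[0,0,0,0,0],[0,0,0,0,0],[0,0,0,0,0],[0,0,0,0,0],[0,0,0,0,0],[0,0,0,0,0],[0,0,0,0,0]]'
python3 - <<'E'
from h import *
w=[]
for c,(x,y,s) in(("top",(180,120,140)),("side",(200,130,120))):
    im=cv2.cvtColor(snapshot(c),cv2.COLOR_RGB2BGR)
    w.append(cv2.resize(im[y:y+s,x:x+s],(400,400),interpolation=cv2.INTER_CUBIC))
cv2.imwrite("pics/a5.png",np.hstack(w))
E
```

```text
time: 15.3
tcp_pos: [0.4585, 0.2037, 0.1982]
tcp_rot: [0.0, 0.932, 0.361, 0.0]
contact_force: [0.8, -1.1, 0.6]
gripper_width: -0.0001
gripper_force: 0.0
time: 15.97
tcp_pos: [0.3948, 0.1456, 0.1977]
tcp_rot: [-0.0, 0.932, 0.361, -0.0]
contact_force: [-0.8, 0.3, 0.5]
gripper_width: -0.0
gripper_force: 0.0
time: 16.63
tcp_pos: [0.3944, 0.1451, 0.1978]
tcp_rot: [-0.0, 0.933, 0.361, 0.0]
contact_force: [-0.1, 0.4, -0.4]
gripper_width: 0.0002
gripper_force: 0.0
```

View pics/a5.png

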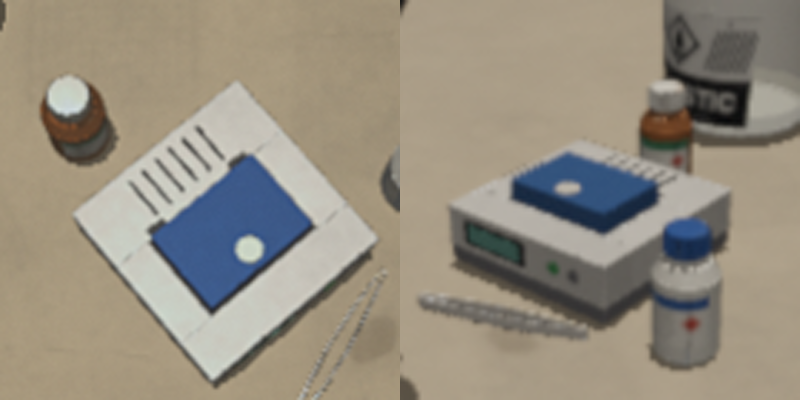

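Both views show the cover shut and latched about 2 s after release, with the dot at top crop (249,250) and side crop (567,188). The bottles and forceps have not moved.

```bash
python3 -c "
from cell import job
print(job.finish_job())"
```

```text
the job is handed in; nothing more can be done
None
```

I opened the cover, pushed the cassette fully home and latched the cover shut. The bottles and forceps were not touched, and the job was handed in at about 17 s of robot time.

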